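# Nest a liner in a knife end cap and hold it under the lever press

### The arm

A 6-joint arm with a two-finger parallel gripper is mounted at the origin on the work surface. World frame = base frame: x ahead of the robot, y to its left, z up, the work surface at z = 0. Lengths are in m, angles in degrees, forces in N, time in s.
With the tool pointing down it reaches from about 0.25 to 0.725 m from the base axis. Payload 9.7 kg.
Tool frame: the origin (TCP) lies where the fingers leave the gripper's body, on its centre line; the fingertips stand 73 mm ahead of it and the grasp point (between the pads) lies 54 mm ahead of it; z points along the fingers, y is the line along which they close (so a half turn about z gives the same grasp; the last joint's range is limited). The gripper opens to 85 mm and grips with 20 to 120 N. Pads are 22 mm wide; open, the fingers measure 114 mm over their backs; the gripper's body (76 mm by 85 mm) begins 54 mm behind the grasp point. The pads swing forward as they close: fully open they stand 13 mm farther back than shut.
Start: joints at [-75.115, 4.979, 10.078, 95.1, 0, 90], TCP at [0.141, -0.532, 0.304] pointing down, gripper open.
Joint ranges: [-179.16, 179.16], [-48.56, 103.87], [-65.8, 70.77], [-126.05, 130.52], [-82.76, 87.17], [-180, 180]. Speed limits (degrees/s): [127.2, 127.2, 147.25, 180, 180, 180].

### API

Orientations are given as [roll, pitch, yaw] about the fixed x, y, z axes, in that order (R = Rz(yaw) Ry(pitch) Rx(roll)).
In Python, from workcell import sensors, imaging, bot gives the robot as it stands.
- The arm moves only by the tool apply_moves, never from a script. Its argument "rows" is a list of rows, each a list of 3 entries, a list of its own where there are three numbers: the shift along the tool's x, y, z in units of 10 cm (1.0 is 10 cm), then the turn, a rotation vector about the tool's x, y, z in units of 30 degrees (1.0 is 30 degrees), then the opening, from 0 (shut) to 1 (fully open). A call has 1 to 20 rows; each row is the pose to reach, as a shift and turn from the pose commanded when the call began, along the tool's axes at that moment; what a row does not reach only later rows make up. A row lasts 1/10 s, in which the tool goes at most 50 mm and 8.59 degrees, less where a joint would pass 70% of its speed; a pose out of reach is approached as far as the arm can. A call with a number of a shift or a turn outside -1 to 1 is refused whole. A call with a gripper value outside its range is refused whole. The fingers move at their own pace and stop on an object; "force" is the grip in N (left out, the last holds). Time passes only in rows, so rows that repeat a pose let the fingers close. It gives the time, the measured TCP pose, the force, the opening and the grip force at its end, in the units of the state.
- sensors.get_obs(): the state, without advancing time (a new reading comes with each control period).
- imaging.camera(name): name is "scene" or "top" or "wrist"; returns (picture, depth): 400x640x3 uint8, red, green, blue; 400x640 float32, m along the optical axis (not along the pixel's ray), 0 where there is no reading.
- imaging.get_calibration(name): a dict with "intrinsics" (3x3 intrinsics, pixels), "world_from_camera" (4x4, takes a point from camera to world coordinates). Camera axes: x right, y down, z forward; pixel columns grow to the right and rows downward; lengths in m; the calibration is good to about 2 mm. The wrist camera is an equidistant fisheye: a pixel r from the principal point sees the ray r / f radians off the axis. A picture is of the moment at which its call begins: read the wrist's pose just before it. get_calibration takes no time and is no camera call; for the wrist camera it gives the pose at the moment of the call.
- bot.job_done(): hands the job in; it is judged then, once.
The state is a dict: "time": time; "q": joint angles; "qd": joint speeds; "joint_efforts": joint torques, N m; "ee_pos": TCP position; "tcp_rot": TCP orientation; "wrist_force": force on the tool from outside, world axes, zero at the start; "torque": the same for the moment, N m; "opening": finger opening in m; "grasp_force": force on a finger pad.
Only numpy, scipy, OpenCV 4.12 (cv2) and the standard library are available. Lean on these libraries where they do the work, as an engineer would, in place of code of your own. Each camera call takes 0.05 s, during which the arm holds its last target. There are 200 camera calls.

### The job

Stand the tall steel liner cup, mouth up, right home in the end cap that waits in the press's loading slide, then push the slide fully in under the ram by its knob. Pull the press lever down until its bar stands between the two marks on the index plate (about 60 degrees down from rest) and keep it there, never letting it run over the second mark: the nose must squeeze the liner into the cap while the glue grabs, so finish while still holding the lever against its spring. Leave the other things on the bench where they are.

Things in the scene. Friction and masses are not known exactly. Their poses are not given: they have to be found in the camera images.
- press: Grey bench lever press, fixed to the bench, about 310 x 150 x 335 mm with ram. Origin on the bench under the vertical ram axis; x points from its front to its column, z up, y to its left as seen by the robot. Base plate from x -200 to +110 mm, y -75 to +75, 20 mm high; head from x -40 to +60, y -35 to +35, z 155 to 255 mm. The lever stands off its right side, in the plane y = -110 mm.
- slide (a joint): Loading slide of the press (aluminium plate, top 34 mm above the bench, 86 mm wide): 0 = pulled out to the front for loading (start), 0.14 m = fully in against its stop, nest under the ram; moves along the press's +x, drags with about 2 N and stays where it is left.
- nest (a point): Centre of the floor of the nest, a black ring on the slide (60 mm outside, 45 mm bore, 14 mm high), 34 mm above the bench; 140 mm in front of the ram axis when the slide is out. The end cap stands in it.
- knob (a point): Centre of the black push knob of the slide: upright, 20 mm diameter, 42 to 76 mm above the bench on an 8 mm pin, 105 mm in front of the nest centre. Free from above and in front; push it towards +x of the press.
- cap_mid (a point): Steel end cap: open tapered cup, mouth up, standing loose in the nest; 34 mm tall, 40 mm outside diameter at the foot, 46.8 mm at the rim, wall and floor 3 mm, so its mouth is 40.8 mm wide. Point: its centre, 17 mm above its underside. z is its own axis.
- liner_mid (a point): Steel liner cup, the tallest and slimmest cup on the bench, same tapered shape, standing loose, mouth up: 54 mm tall, 31 mm outside diameter at the foot, 41.8 mm at the rim, wall 2.5 mm, floor 3 mm. Point: its centre, 27 mm above its underside. z is its own axis. Home in the cap it stands on the cap's floor with 23 mm proud of the cap's rim and about 1.5 mm play all round.
- lever (a joint): Lever of the press, rad: 0 = up at rest, sloping 35 degrees above level towards the robot; grows as it is pulled down, limit 1.4. A spring always drives it back up: 3 to 5 N at the grip on the free stroke, 9 to 13 N between the marks. The nose meets a liner that is home at about 0.73 (the nose then yields on its own spring); between the marks is 0.95 to 1.15, aim for 1.05; past 1.2 squeezes too hard.
- pivot (a point): Pivot of the lever on its axle, which is parallel to the press's y: at x +35, y -110 mm in the press frame, 200 mm above the bench. Behind the lever on the same axle sits the fixed round aluminium index plate, 160 mm diameter, with two dark raised radial marks that the 14 mm lever bar just fits between.
- lever_grip (a point): Centre of the lever's black round grip (24 mm diameter, 70 mm of it straight, along the lever, from 130 to 200 mm from the pivot). Point: on the lever's axis, 165 mm from the pivot; at rest 295 mm above the bench, at lever 1.05 about 124 mm. At rest the end of the lever stands 330 mm above the bench: cross above it or go round. Free from above.
- nose: White plastic round nose, 54 mm diameter, on a coil spring under the ram: its flat underside (the origin is its centre) presses on the liner's rim; 107 mm above the bench with the lever up, 16 mm above a liner that is home. The ram sinks 22 mm per rad of lever; the nose spring is 6 N per mm.
- squat_mid (a point): Bystander: squat wide steel cup, 26 mm tall, 57 mm wide at the rim; its centre.
- ferrule_mid (a point): Bystander: steel tube open at both ends, 36 mm tall, 38 mm diameter; its centre.
- tape: Bystander: roll of yellow tape lying flat, 100 mm diameter, 24 mm high; origin under its centre.
- glue: Bystander: white bottle with black cap, 52 mm diameter, 140 mm tall; origin under its centre.
- pliers: Bystander: slip-joint pliers lying flat, 190 mm long, 16 mm high; origin near the middle, underneath.

How it is judged:
By the outcome, as a careful person would: the job done as asked, in the order asked, and still so for the second after the job is handed in, while the arm keeps its last pose, push and grip.
It also fails if it takes over 64 s, if anything falls off the work surface, if the arm or the gripper's body presses on something with over 40 N, if the wrist force passes 120 N, or if a joint passes its speed limit or range.

## Working session

There is one attempt and no reset: what is moved stays moved. The work goes in short steps, Python scripts to look and compute and a tool call to move; the robot and the scene stay as the last step left them, time stands still between calls to the robot, and variables do not carry over. Pictures are saved under pics/ and viewed, at most 10 in all, crops included, and the job is handed in when it is done.

Besides the shell and the picture viewer there is one more tool, called after "Request:" by a JSON object that holds its "fn" and its "kwargs", one argument or row to a line. apply_moves: Moves the arm, as the interface text tells. Its arguments: {"type":"object","properties":{"rows":{"type":"array"},"force":{"type":"number"}},"required":["rows"]}

```bash
mkdir -p pics; ls; cat > h.py <<'E'
import numpy as np, cv2
from workcell import sensors, imaging, bot
def shot(n,f):
    im,d=imaging.camera(n); c=imaging.get_calibration(n)
    cv2.imwrite('pics/'+f+'.png',cv2.cvtColor(im,cv2.COLOR_RGB2BGR)); np.savez('pics/'+f+'.npz',im=im,d=d,K=c['intrinsics'],T=c['world_from_camera'])
    return im,d,c
def cloud(f):
    z=np.load('pics/'+f+'.npz'); K,T,d=z['K'],z['T'],z['d']
    v,u=np.mgrid[:400,:640]
    P=np.stack([(u-K[0,2])/K[0,0]*d,(v-K[1,2])/K[1,1]*d,d],-1)
    W=P@T[:3,:3].T+T[:3,3]; W[d==0]=np.nan
    return W,z['im']
E
python3 - <<'E'
from h import *
for n in('top','scene'):
    im,d,c=shot(n,n); print(n,c['intrinsics'][0],np.round(c['world_from_camera'],3))
a=cv2.imread('pics/top.png');b=cv2.imread('pics/scene.png')
cv2.imwrite('pics/t2.png',cv2.resize(a,(800,500)));cv2.imwrite('pics/s2.png',cv2.resize(b,(800,500)))
print(sensors.get_obs())
E
```

```text
pics
top [519.94899686   0.         312.5308261 ] [[ 0.011 -0.981  0.196  0.374]
 [-1.    -0.016 -0.023 -0.037]
 [ 0.026 -0.196 -0.98   1.38 ]
 [ 0.     0.     0.     1.   ]]
scene [464.59335189   0.         324.76378869] [[-0.229  0.853 -0.469  1.139]
 [ 0.973  0.204 -0.103  0.073]
 [ 0.008 -0.48  -0.877  1.173]
 [ 0.     0.     0.     1.   ]]
{'time': 0.1, 'q': array([-7.51169112e+01,  5.00794018e+00,  1.00395826e+01,  9.50991241e+01,
       -1.13939947e-03,  9.00007964e+01]), 'qd': array([-0.00917237, -0.04048633,  0.02615698, -0.02944654,  0.11599168,
        0.06278977]), 'joint_efforts': array([ 3.63114141e-04, -5.21558654e+01,  4.65655804e+01,  1.59069349e-02,
        1.44454663e-05,  1.55049776e-05]), 'ee_pos': array([ 0.14123294, -0.53144004,  0.30325926]), 'tcp_rot': array([-1.79932518e+02,  1.14033663e-03,  1.48822937e+01]), 'wrist_force': array([-0.64548309,  0.13335629,  0.34172825]), 'torque': array([ 0.02456743, -0.00178575,  0.00413165]), 'grasp_force': 0.0, 'opening': 0.08547397011902214}
```

View pics/t2.png

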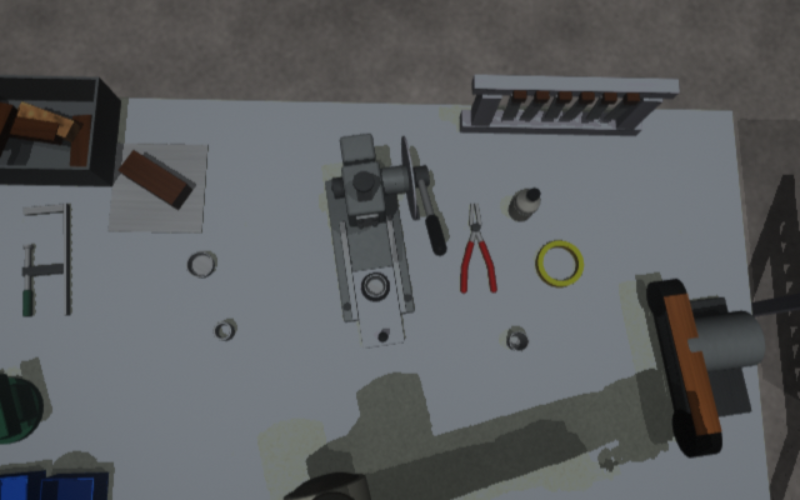

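View pics/s2.png

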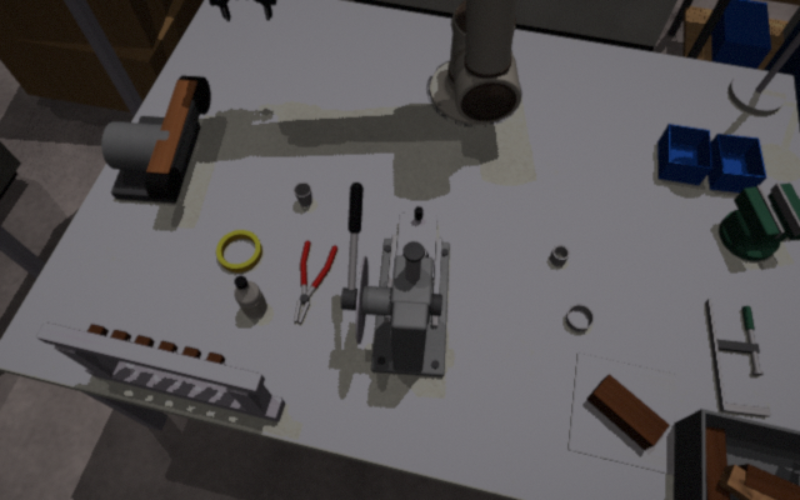

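The top picture shows the liner at about (517,340), the press nest (375,286), the knob (384,337), the grip (437,235), the pivot around (415,180), the ferrule (225,330) and the squat cup (202,264). Next I turn these into positions.

```bash
python3 - <<'E'
from h import *
for f,cs in(('top',dict(cup=(517,340),ferr=(225,330),nest=(375,286),knob=(384,337),grip=(437,237))),('scene',dict(cup=(304,194),ferr=(559,255),knob=(418,214),grip=(356,207)))):
    W,im=cloud(f)
    for n,(u,v) in cs.items():
        u=int(u*.8);v=int(v*.8)
        w=W[v-16:v+17,u-16:u+17].reshape(-1,3); 
        lo=.02 if n in('cup','ferr') else .05
        w=w[(w[:,2]>lo)&(w[:,2]<.4)]
        top=np.percentile(w[:,2],95); t=w[w[:,2]>top-.012]
        print(f,n,len(w),'top',top.round(3),'mid',((t.min(0)+t.max(0))/2).round(4),'ext',np.ptp(t,0).round(3),'med',np.median(t,0).round(4))
a=cv2.imread('pics/top.png')
x=cv2.resize(a[205:285,250:350],(800,640),interpolation=cv2.INTER_CUBIC)[:600]
cv2.imwrite('pics/c1.png',x)
W,im=cloud('top')
# plate front edges / slide edges: points with z 0.03-.04
m=(abs(W[...,2]-.034)<.005)&(W[...,1]<.15)&(W[...,1]>-.2)&(W[...,0]>.3)
p=W[m][:,:2]; r=cv2.minAreaRect(p.astype(np.float32)); print('slide',r)
m=(abs(W[...,2]-.020)<.004)&(abs(W[...,1])<.25)&(W[...,0]>.3)
k=cv2.morphologyEx(m.astype(np.uint8),cv2.MORPH_OPEN,np.ones((3,3)));p=W[k>0][:,:2]; print('base',len(p),cv2.minAreaRect(p.astype(np.float32)))
m=(abs(W[...,2]-.255)<.006)&(abs(W[...,1])<.25)&(W[...,0]>.3); p=W[m][:,:2];print('head',len(p),cv2.minAreaRect(p.astype(np.float32)))
E
```

```text
top cup 127 top 0.056 mid [ 0.4472 -0.3314  0.0509] ext [0.041 0.042 0.014] med [ 0.4476 -0.3355  0.0524]
top ferr 100 top 0.039 mid [0.4611 0.2737 0.0345] ext [0.036 0.036 0.014] med [0.4612 0.2742 0.0347]
top nest 120 top 0.072 mid [ 0.555 -0.036  0.067] ext [0.044 0.043 0.013] med [ 0.5612 -0.0334  0.0668]
top knob 51 top 0.079 mid [ 0.4513 -0.0537  0.0748] ext [0.018 0.015 0.012] med [ 0.4523 -0.0537  0.0759]
top grip 359 top 0.326 mid [ 0.5892 -0.1427  0.3224] ext [0.033 0.025 0.016] med [ 0.5863 -0.1421  0.321 ]
scene cup 177 top 0.056 mid [ 0.4505 -0.329   0.0514] ext [0.041 0.041 0.015] med [ 0.4486 -0.3287  0.0521]
scene ferr 119 top 0.039 mid [0.4649 0.2765 0.0348] ext [0.04  0.037 0.015] med [0.4668 0.2754 0.0345]
scene knob 61 top 0.079 mid [ 0.4563 -0.0519  0.0742] ext [0.018 0.018 0.013] med [ 0.4582 -0.0511  0.0753]
scene grip 348 top 0.324 mid [ 0.5976 -0.1407  0.3204] ext [0.031 0.023 0.015] med [ 0.5971 -0.1389  0.3185]
slide ((0.60789555311203, -0.02782507985830307), (0.3464546799659729, 0.13776059448719025), 9.51751708984375)
base 1320 ((0.6470969915390015, -0.02213771641254425), (0.30312347412109375, 0.14844898879528046), 9.239127159118652)
head 1023 ((0.7079775333404541, -0.04462170600891113), (0.14433950185775757, 0.146574467420578), 21.13884925842285)
```

View pics/c1.png

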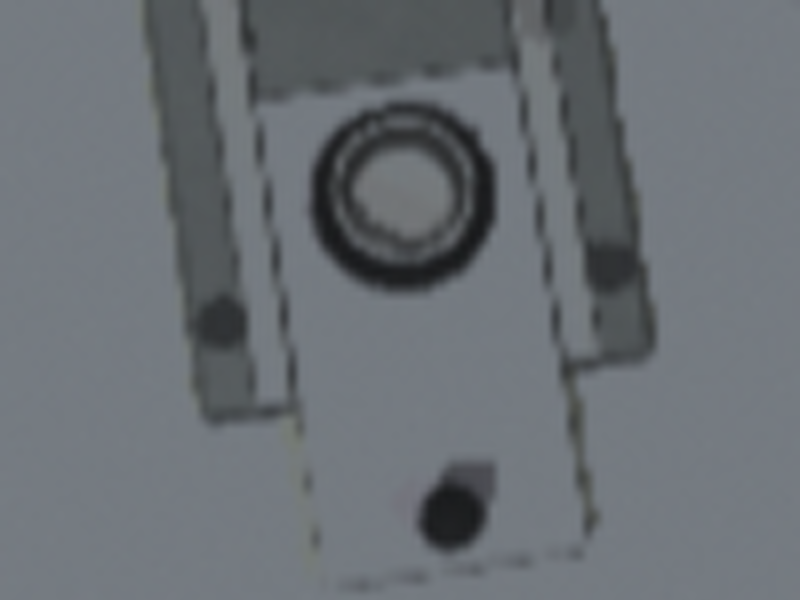

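The press yaw is about 9.3°. The nest is near (0.556,-0.035), the knob (0.454,-0.053), the ram axis (0.694,-0.012) and the liner (0.449,-0.330). All of these match the given sizes, so I'll go above the liner.

Request:
{"fn": "apply_moves", "kwargs": {
  "rows": [
    [[0.35,-0.14,0],[0,0,0.06],1],
    [[0.7,-0.28,0],[0,0,0.13],1],
    [[1,-0.4,0],[0,0,0.19],1],
    [[1,-0.4,0],[0,0,0.19],1]
  ]
}}

```text
time: 0.5
ee_pos: [0.2298, -0.4654, 0.3038]
tcp_rot: [-180.0, -0.0, 9.3]
wrist_force: [-0.5, -0.2, 0.3]
opening: 0.0853
grasp_force: 0.0
```

Request:
{"fn": "apply_moves", "kwargs": {
  "rows": [
    [[0.35,-0.17,0],[0,0,0],1],
    [[0.7,-0.35,0],[0,0,0],1],
    [[1,-0.5,0],[0,0,0],1],
    [[1,-0.5,0],[0,0,0],1]
  ]
}}

```text
time: 0.9
ee_pos: [0.3204, -0.4003, 0.3035]
tcp_rot: [-180.0, -0.0, 9.4]
wrist_force: [-0.7, -1.1, 0.9]
opening: 0.0854
grasp_force: 0.0
```

Request:
{"fn": "apply_moves", "kwargs": {
  "rows": [
    [[0.35,-0.17,0],[0,0,0],1],
    [[0.7,-0.35,0],[0,0,0],1],
    [[1,-0.5,0],[0,0,0],1],
    [[1,-0.5,0],[0,0,0],1]
  ]
}}

```text
time: 1.3
ee_pos: [0.4109, -0.3353, 0.3032]
tcp_rot: [-180.0, 0.0, 9.4]
wrist_force: [-0.4, -0.5, 0.3]
opening: 0.0854
grasp_force: 0.0
```

Request:
{"fn": "apply_moves", "kwargs": {
  "rows": [
    [[0.2,0,0.2],[0,0,0],1],
    [[0.41,0,0.5],[0,0,0],1],
    [[0.41,0,0.7],[0,0,0],1],
    [[0.41,0,0.7],[0,0,0],1],
    [[0.41,0,0.7],[0,0,0],1]
  ]
}}

```text
time: 1.8
ee_pos: [0.4488, -0.3307, 0.2342]
tcp_rot: [-180.0, 0.0, 9.1]
wrist_force: [-0.3, 0.1, 0.7]
opening: 0.0855
grasp_force: 0.0
```

```bash
python3 - <<'E'
from h import *
o=sensors.get_obs();print(o)
im,d,c=shot('wrist','w1');print(c['intrinsics'],c['world_from_camera'].round(4))
E
```

```text
{'time': 1.8, 'q': array([-3.63771213e+01,  5.16274240e+00,  2.56348237e+00,  8.74387661e+01,
       -1.55433125e-02,  1.34483108e+02]), 'qd': array([-0.01518443, -0.91909934,  1.59596619,  0.17128879,  0.15678744,
        0.34050296]), 'joint_efforts': array([ 3.23414868e-01, -5.05036390e+01,  4.49497926e+01, -1.72821851e-01,
        6.34607117e-03, -1.37881731e-02]), 'ee_pos': array([ 0.44880149, -0.33068002,  0.23423103]), 'tcp_rot': array([-1.79983761e+02,  3.77343288e-02,  9.13978163e+00]), 'wrist_force': array([-0.25390298,  0.0971171 ,  0.6517573 ]), 'torque': array([ 0.00764447, -0.01991409,  0.00632695]), 'grasp_force': 0.0, 'opening': 0.08546258769084711}
[[309.70691629   0.         318.35644422]
 [  0.         309.70691629 201.17178295]
 [  0.           0.           1.        ]] [[ 1.588e-01 -9.427e-01 -2.933e-01  5.246e-01]
 [-9.873e-01 -1.517e-01 -4.680e-02 -3.187e-01]
 [-4.000e-04  2.970e-01 -9.549e-01  3.051e-01]
 [ 0.000e+00  0.000e+00  0.000e+00  1.000e+00]]
```

View pics/w1.png

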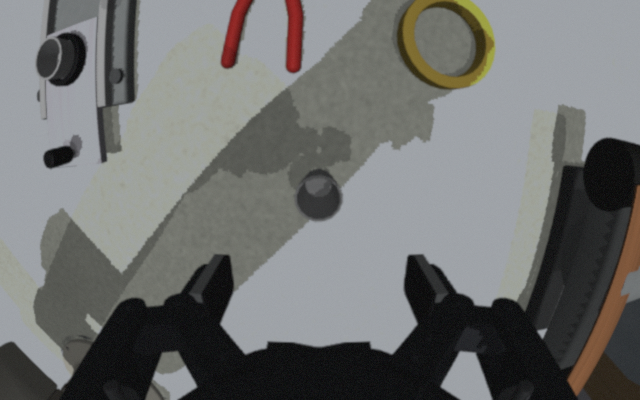

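The wrist picture shows the liner centred at about (319,200), which gives (0.4475,-0.331), right under the tool. Next: descend, grip and lift.

Request:
{"fn": "apply_moves", "kwargs": {
  "rows": [
    [[0,0,0.3],[0,0,0],1],
    [[0,0,0.6],[0,0,0],1],
    [[0,0,0.9],[0,0,0],1],
    [[0,0,0.9],[0,0,0],1]
  ]
}}

```text
time: 2.25
ee_pos: [0.4482, -0.3298, 0.1417]
tcp_rot: [-179.8, 0.2, 9.1]
wrist_force: [-0.4, 0.1, 0.1]
opening: 0.0854
grasp_force: 0.0
```

Request:
{"fn": "apply_moves", "kwargs": {
  "rows": [
    [[0,0,0.2],[0,0,0],1],
    [[0,0,0.4],[0,0,0],1],
    [[0,0,0.4],[0,0,0],0.7],
    [[0,0,0.4],[0,0,0],0.5],
    [[0,0,0.4],[0,0,0],0.3],
    [[0,0,0.4],[0,0,0],0.3],
    [[0,0,0.4],[0,0,0],0.3],
    [[0,0,0.4],[0,0,0],0.3],
    [[0,0,0.4],[0,0,0],0.3],
    [[0,0,0.4],[0,0,0],0.3]
  ],
  "force": 40
}}

```text
time: 3.25
ee_pos: [0.4504, -0.3306, 0.1063]
tcp_rot: [179.9, -0.1, 9.2]
wrist_force: [-0.8, 0.7, 6.8]
opening: 0.0389
grasp_force: 39.7
```

Request:
{"fn": "apply_moves", "kwargs": {
  "rows": [
    [[0,0,-0.2],[0,0,0],0.3],
    [[0,0,-0.5],[0,0,0],0.3],
    [[0,0,-0.8],[0,0,0],0.3],
    [[0,0,-1],[0,0,0],0.3],
    [[0,0,-1],[0,0,0],0.3]
  ]
}}

```text
time: 3.75
ee_pos: [0.4506, -0.3308, 0.2083]
tcp_rot: [179.7, -0.3, 9.2]
wrist_force: [0.1, -0.5, -1.5]
opening: 0.0388
grasp_force: 40.4
```

Request:
{"fn": "apply_moves", "kwargs": {
  "rows": [
    [[0,-0.2,0],[0,0,0],0.3],
    [[0,-0.5,0],[0,0,0],0.3],
    [[0,-0.8,0],[0,0,0],0.3],
    [[0,-1,0],[0,0,0],0.3]
  ]
}}

```text
time: 4.15
ee_pos: [0.4331, -0.2298, 0.2034]
tcp_rot: [-180.0, 0.0, 9.2]
wrist_force: [0.6, 0.6, -0.6]
opening: 0.0391
grasp_force: 40.4
```

Request:
{"fn": "apply_moves", "kwargs": {
  "rows": [
    [[0,-0.3,0],[0,0,0],0.3],
    [[0,-0.6,0],[0,0,0],0.3],
    [[0,-0.9,0],[0,0,0],0.3],
    [[0,-1,0],[0,0,0],0.3]
  ]
}}

```text
time: 4.55
ee_pos: [0.4171, -0.1307, 0.2037]
tcp_rot: [-180.0, 0.0, 9.3]
wrist_force: [1.1, -0.4, -1.6]
opening: 0.039
grasp_force: 40.5
```

Request:
{"fn": "apply_moves", "kwargs": {
  "rows": [
    [[0.1,-0.2,0],[0,0,0],0.3],
    [[0.3,-0.5,0],[0,0,0],0.3],
    [[0.5,-0.8,0],[0,0,0],0.3],
    [[0.6,-0.8,0],[0,0,0],0.3],
    [[0.6,-0.8,0],[0,0,0],0.3]
  ]
}}

```text
time: 5.05
ee_pos: [0.4649, -0.0437, 0.2034]
tcp_rot: [180.0, 0.0, 9.3]
wrist_force: [-0.4, -1.0, -1.8]
opening: 0.0391
grasp_force: 40.5
```

```bash
python3 - <<'E'
from h import *
o=sensors.get_obs();print(o['ee_pos'],o['tcp_rot'],o['opening'],o['wrist_force'])
im,d,c=shot('wrist','w2');print(c['world_from_camera'].round(4).tolist())
E
```

```text
[ 0.4649426  -0.04372785  0.20338757] [1.79988763e+02 2.38315383e-02 9.29327953e+00] 0.03905126787826991 [-0.39098985 -0.96104595 -1.8008148 ]
[[0.1604, -0.942, -0.2948, 0.5398], [-0.9871, -0.1534, -0.0468, -0.0322], [-0.0011, 0.2985, -0.9544, 0.2733], [0.0, 0.0, 0.0, 1.0]]
```

View pics/w2.png

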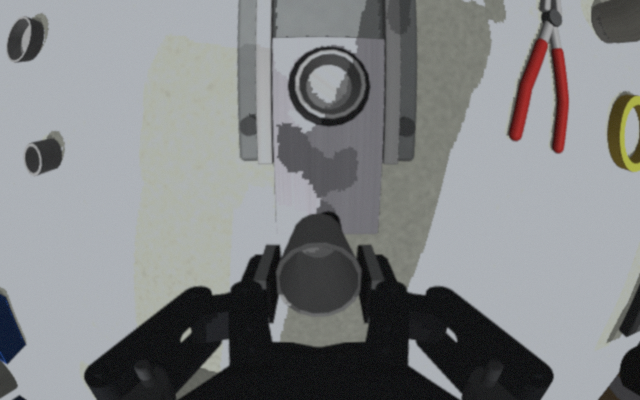

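The wrist picture shows the liner rim centred at about (320,278) and upright, the cap rim at about (329,85), and the knob behind the liner.

```bash
cat >> h.py <<'E'
def wray(f,u,v,z):
    a=np.load('pics/'+f+'.npz'); K,T=a['K'],a['T']
    dx,dy=u-K[0,2],v-K[1,2]; r=np.hypot(dx,dy); t=r/K[0,0]
    w=T[:3,:3]@np.array([np.sin(t)*dx/r,np.sin(t)*dy/r,np.cos(t)])
    return T[:3,3]+w*(z-T[2,3])/w[2]
E
python3 - <<'E'
from h import *
a=wray('w2',320,278,.151);b=wray('w2',329,84.5,.066);k=wray('w2',329,86,.048);print(a,b,k)
yaw=np.radians(9.3);X=np.array([np.cos(yaw),np.sin(yaw)]);Y=np.array([X[1],-X[0]])
for p in(b,k):
  D=(p-a)[:2];print('tool',D@X,D@Y)
E
```

```text
[ 0.46573211 -0.04482089  0.151     ] [ 0.5560337  -0.03635777  0.066     ] [ 0.55635743 -0.03690021  0.048     ]
tool 0.09048231209996294 0.006241201090995801
tool 0.09071412213045807 0.0068288286102975515
```

Request:
{"fn": "apply_moves", "kwargs": {
  "rows": [
    [[0.2,0.02,0],[0,0,0],0.3],
    [[0.5,0.04,0],[0,0,0],0.3],
    [[0.8,0.065,0],[0,0,0],0.3],
    [[0.905,0.065,0],[0,0,0],0.3],
    [[0.905,0.065,0.05],[0,0,0],0.3],
    [[0.905,0.065,0.2],[0,0,0],0.3],
    [[0.905,0.065,0.3],[0,0,0],0.3],
    [[0.905,0.065,0.35],[0,0,0],0.3],
    [[0.905,0.065,0.4],[0,0,0],0.3],
    [[0.905,0.065,0.45],[0,0,0],0.3],
    [[0.905,0.065,0.5],[0,0,0],0.3],
    [[0.905,0.065,0.5],[0,0,0],0.3]
  ]
}}

```text
time: 6.3
ee_pos: [0.555, -0.0361, 0.154]
tcp_rot: [180.0, -0.1, 9.2]
wrist_force: [4.3, -0.3, 2.0]
opening: 0.0389
grasp_force: 41.1
```

Request:
{"fn": "apply_moves", "kwargs": {
  "rows": [
    [[0.02,0,0.02],[0,0,0],0.3],
    [[0.02,0,0.04],[0,0,0],0.3],
    [[0.02,0,0.06],[0,0,0],0.3],
    [[0.02,0,0.08],[0,0,0],0.3],
    [[0.02,0,0.08],[0,0,0],0.3]
  ]
}}

```text
time: 6.8
ee_pos: [0.5568, -0.0358, 0.1457]
tcp_rot: [180.0, -0.0, 9.2]
wrist_force: [5.4, -1.5, 0.6]
opening: 0.0389
grasp_force: 41.1
```

Request:
{"fn": "apply_moves", "kwargs": {
  "rows": [
    [[0.02,0,0.015],[0,0,0],0.3],
    [[0.02,0,0.03],[0,0,0],0.3],
    [[0.02,0,0.03],[0,0,0],0.3]
  ]
}}

```text
time: 7.1
ee_pos: [0.5584, -0.0354, 0.1433]
tcp_rot: [180.0, 0.0, 9.2]
wrist_force: [1.6, -0.9, 7.5]
opening: 0.0386
grasp_force: 41.5
```

Request:
{"fn": "apply_moves", "kwargs": {
  "rows": [
    [[0,0,0],[0,0,0],0.55],
    [[0,0,0],[0,0,0],0.7],
    [[0,0,0],[0,0,0],0.8],
    [[0,0,0],[0,0,0],0.8],
    [[0,0,-0.2],[0,0,0],0.8],
    [[0,0,-0.5],[0,0,0],0.8],
    [[0,0,-0.8],[0,0,0],0.8],
    [[0,0,-0.8],[0,0,0],0.8]
  ]
}}

```text
time: 7.9
ee_pos: [0.5596, -0.0354, 0.2271]
tcp_rot: [179.9, -0.3, 9.2]
wrist_force: [1.1, -0.9, -0.5]
opening: 0.0683
grasp_force: 0.0
```

Request:
{"fn": "apply_moves", "kwargs": {
  "rows": [
    [[-0.3,0,0],[0,0,0],0.5],
    [[-0.6,0,0],[0,0,0],0.2],
    [[-0.9,0,0],[0,0,0],0],
    [[-1,0,0],[0,0,0],0],
    [[-1,0,0],[0,0,0],0]
  ]
}}

```text
time: 8.4
ee_pos: [0.459, -0.0515, 0.2229]
tcp_rot: [180.0, -0.0, 9.2]
wrist_force: [1.2, -0.2, -0.6]
opening: 0.0003
grasp_force: 0.0
```

```bash
python3 - <<'E'
from h import *
o=sensors.get_obs();print(o['ee_pos'],o['tcp_rot'],o['opening'],o['wrist_force'])
im,d,c=shot('wrist','w3')
a=cv2.imread('pics/w3.png')
cv2.imwrite('pics/w3c.png',cv2.resize(a[20:320,220:460],None,fx=2,fy=2,interpolation=cv2.INTER_CUBIC))
E
```

```text
[ 0.45900236 -0.05145219  0.22287096] [ 1.79996655e+02 -2.04996995e-02  9.15408676e+00] 0.0002932924140402007 [ 1.20054216 -0.17852853 -0.59543139]
```

View pics/w3c.png

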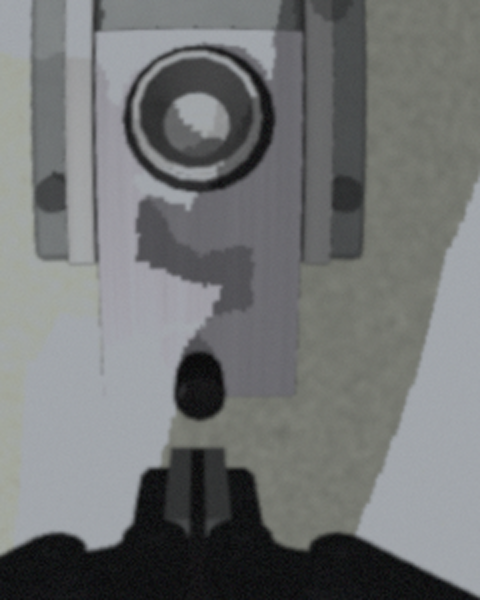

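The liner stands concentric in the cap at crop (198,115), and the knob is at (198,375). I'll check the rim height by depth.

```bash
python3 - <<'E'
from h import *
for n in('top','scene'):
    shot(n,n+'2');W,im=cloud(n+'2')
    m=(np.hypot(W[...,0]-.557,W[...,1]+.036)<.03)&(W[...,2]>.075)&(W[...,2]<.12)
    p=W[m]; print(n,len(p),p.size and (p.min(0),p.max(0)), p.size and np.percentile(p[:,2],[50,90]))
k=wray('w3',220+200/2,20+390/2,.076);print(k, wray('w3',220+198/2,20+118/2,.091))
E
```

```text
top 0 0 0
scene 44 (array([ 0.53419254, -0.05131033,  0.07861483]), array([ 0.55599416, -0.014004  ,  0.09395014])) [0.08826035 0.09236094]
[ 0.45830114 -0.0527113   0.076     ] [ 0.55397754 -0.03646423  0.091     ]
```

The liner is home. Next I tilt the closed fingers and bring them in front of the knob.

Request:
{"fn": "apply_moves", "kwargs": {
  "rows": [
    [[-0.3,0,0],[0,0.2,0],0],
    [[-0.6,0,0],[0,0.4,0],0],
    [[-0.8,0,0],[0,0.6,0],0],
    [[-0.8,0,0],[0,0.67,0],0],
    [[-0.8,0,0],[0,0.67,0],0]
  ]
}}

```text
time: 9.05
ee_pos: [0.3806, -0.0643, 0.2234]
tcp_rot: [180.0, -20.2, 9.2]
wrist_force: [0.4, -0.3, 0.2]
opening: -0.0004
grasp_force: 0.0
```

Request:
{"fn": "apply_moves", "kwargs": {
  "rows": [
    [[-0.1,0,0.3],[0,0,0],0],
    [[-0.2,0,0.6],[0,0,0],0],
    [[-0.34,0,0.94],[0,0,0],0],
    [[-0.34,0,0.94],[0,0,0],0],
    [[-0.34,0,0.94],[0,0,0],0]
  ]
}}

```text
time: 9.55
ee_pos: [0.3817, -0.0639, 0.1234]
tcp_rot: [-180.0, -20.0, 9.2]
wrist_force: [0.9, -0.0, 0.4]
opening: 0.0
grasp_force: 0.0
```

Request:
{"fn": "apply_moves", "kwargs": {
  "rows": [
    [[0.14,0,0.05],[0,0,0],0],
    [[0.24,0,0.085],[0,0,0],0],
    [[0.33,0,0.12],[0,0,0],0],
    [[0.42,0,0.155],[0,0,0],0],
    [[0.52,0,0.19],[0,0,0],0],
    [[0.61,0,0.22],[0,0,0],0],
    [[0.7,0,0.255],[0,0,0],0],
    [[0.8,0,0.29],[0,0,0],0],
    [[0.94,0,0.34],[0,0,0],0],
    [[0.94,0,0.34],[0,0,0],0]
  ]
}}

```text
time: 10.55
ee_pos: [0.4812, -0.0478, 0.1233]
tcp_rot: [-180.0, -20.1, 9.2]
wrist_force: [-0.2, -0.7, 0.1]
opening: 0.0004
grasp_force: 0.0
```

Request:
{"fn": "apply_moves", "kwargs": {
  "rows": [
    [[0.1,0,0.035],[0,0,0],0],
    [[0.2,0,0.07],[0,0,0],0],
    [[0.3,0,0.11],[0,0,0],0],
    [[0.4,0,0.145],[0,0,0],0],
    [[0.5,0,0.18],[0,0,0],0],
    [[0.56,0,0.205],[0,0,0],0],
    [[0.56,0,0.205],[0,0,0],0]
  ]
}}

```text
time: 11.25
ee_pos: [0.5398, -0.0384, 0.1236]
tcp_rot: [180.0, -20.2, 9.2]
wrist_force: [0.2, -0.2, 1.0]
opening: 0.0
grasp_force: 0.0
```

Request:
{"fn": "apply_moves", "kwargs": {
  "rows": [
    [[0.03,0,0.01],[0,0,0],0],
    [[0.06,0,0.02],[0,0,0],0],
    [[0.08,0,0.03],[0,0,0],0]
  ]
}}

```text
time: 11.55
ee_pos: [0.5473, -0.0372, 0.1234]
tcp_rot: [180.0, -20.1, 9.2]
wrist_force: [-2.3, -0.4, 1.1]
opening: 0.0003
grasp_force: 1.1
```

Request:
{"fn": "apply_moves", "kwargs": {
  "rows": [
    [[0.02,0,0.01],[0,0,0],0],
    [[0.04,0,0.015],[0,0,0],0]
  ]
}}

```text
time: 11.75
ee_pos: [0.5499, -0.0368, 0.1231]
tcp_rot: [180.0, -19.9, 9.1]
wrist_force: [-30.0, -3.8, 17.8]
opening: 0.0
grasp_force: 14.9
```

```bash
python3 - <<'E'
from h import *
o=sensors.get_obs();print(o['ee_pos'],o['wrist_force'])
shot('scene','s3');shot('wrist','w4')
a=cv2.imread('pics/s3.png');W=cv2.imread('pics/w4.png')
x=cv2.resize(a[130:310,250:400],None,fx=2.6,fy=2.6);y=cv2.resize(W[0:400,140:500],None,fx=1.1,fy=1.1)
h=max(x.shape[0],y.shape[0]);c=np.zeros((h,x.shape[1]+y.shape[1],3),np.uint8);c[:x.shape[0],:x.shape[1]]=x;c[:y.shape[0],x.shape[1]:]=y
cv2.imwrite('pics/m1.png',c);print(c.shape)
E
```

```text
[ 0.54986862 -0.03682218  0.1230656 ] [-29.97508758  -3.79138667  17.84003082]
(468, 786, 3)
```

View pics/m1.png

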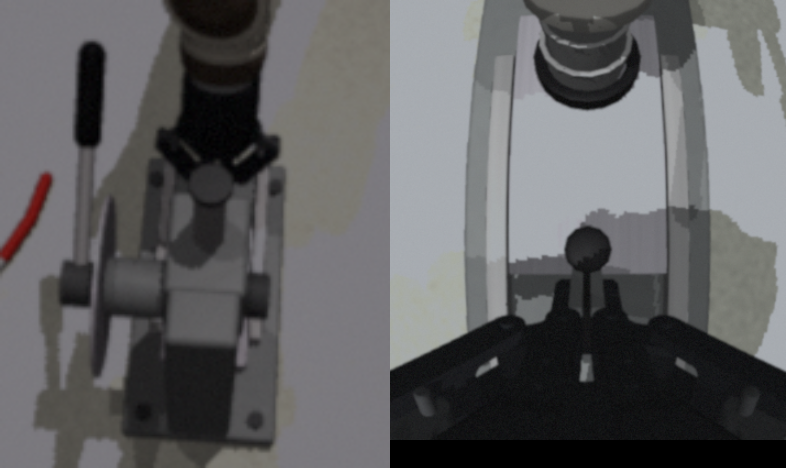

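The slide is hard against its stop (30 N), with the liner under the nose. I'll back off and measure the lever grip line from the first pictures.

Request:
{"fn": "apply_moves", "kwargs": {
  "rows": [
    [[-0.1,0,-0.035],[0,0,0],0],
    [[-0.35,0,-0.12],[0,0,0],0.2],
    [[-0.66,0,-0.24],[0,0,0],0.5],
    [[-0.66,0,-0.24],[0,0,0],0.8]
  ]
}}

```text
time: 12.25
ee_pos: [0.4796, -0.048, 0.1229]
tcp_rot: [-180.0, -20.1, 9.1]
wrist_force: [0.6, -0.4, 0.4]
opening: 0.0436
grasp_force: 0.0
```

Request:
{"fn": "apply_moves", "kwargs": {
  "rows": [
    [[0.1,0,-0.28],[0,0,0],1],
    [[0.2,0,-0.56],[0,0,0],1],
    [[0.34,0,-0.94],[0,0,0],1],
    [[0.34,0,-0.94],[0,0,0],1]
  ]
}}

```text
time: 12.65
ee_pos: [0.484, -0.048, 0.2295]
tcp_rot: [179.8, -20.6, 9.2]
wrist_force: [0.6, -1.1, -0.4]
opening: 0.0855
grasp_force: 0.0
```

Request:
{"fn": "apply_moves", "kwargs": {
  "rows": [
    [[0.1,0,-0.28],[0,0,0],1],
    [[0.2,0,-0.56],[0,0,0],1],
    [[0.34,0,-0.94],[0,0,0],1],
    [[0.34,0,-0.94],[0,0,0],1]
  ]
}}

```text
time: 13.05
ee_pos: [0.4829, -0.0479, 0.3288]
tcp_rot: [179.8, -20.6, 9.2]
wrist_force: [0.1, -0.6, 0.4]
opening: 0.0853
grasp_force: 0.0
```

Request:
{"fn": "apply_moves", "kwargs": {
  "rows": [
    [[0.1,0,-0.28],[0,0,0],1],
    [[0.2,0,-0.56],[0,0,0],1],
    [[0.34,0,-0.94],[0,0,0],1],
    [[0.34,0,-0.94],[0,0,0],1]
  ]
}}

```text
time: 13.45
ee_pos: [0.4819, -0.048, 0.4279]
tcp_rot: [179.9, -20.5, 9.2]
wrist_force: [0.0, -0.2, -1.1]
opening: 0.0854
grasp_force: 0.0
```

```bash
python3 - <<'E'
from h import *
print(sensors.get_obs()['ee_pos'],sensors.get_obs()['tcp_rot'])
yaw=np.radians(9.3);X=np.array([np.cos(yaw),np.sin(yaw)]);L=np.array([-X[1],X[0]])
O=np.array([.556,-.0365])+.14*X; print('O',O)
for f in('top','scene','scene2','s3'):
    W,im=cloud(f); P=np.stack([(W[...,:2]-O)@X,(W[...,:2]-O)@L,W[...,2]],-1)
    dark=im.max(-1)<60
    m=(P[...,0]>-.16)&(P[...,0]<-.06)&(abs(P[...,1]+.11)<.03)&(P[...,2]>.25)&(P[...,2]<.35)&dark
    p=P[m]; n=len(p)
    if n<10: print(f,n);continue
    A=np.polyfit(p[:,0],p[:,2],1);print(f,n,'ymid',((p[:,1].min()+p[:,1].max())/2).round(4),np.median(p[:,1]).round(4),'x',p[:,0].min().round(3),p[:,0].max().round(3),'slope',np.degrees(np.arctan(A[0])).round(1),'z at -.1',np.polyval(A,-.1).round(4))
E
```

```text
[ 0.48193494 -0.04795153  0.42792791] [179.86559531 -20.53637958   9.23663956]
O [ 0.6941598  -0.01387547]
top 332 ymid -0.1098 -0.1086 x -0.139 -0.061 slope -32.1 z at -.1 0.305
scene 376 ymid -0.1078 -0.1071 x -0.135 -0.06 slope -33.8 z at -.1 0.3074
scene2 382 ymid -0.1079 -0.1069 x -0.135 -0.06 slope -34.2 z at -.1 0.3076
s3 383 ymid -0.1078 -0.1068 x -0.134 -0.06 slope -33.7 z at -.1 0.3073
```

Request:
{"fn": "apply_moves", "kwargs": {
  "rows": [
    [[0.1,0.3,0.04],[0,0,0],1],
    [[0.2,0.6,0.07],[0,0,0],1],
    [[0.31,0.9,0.11],[0,0,0],1],
    [[0.31,0.9,0.11],[0,0,0],1]
  ]
}}

```text
time: 13.85
ee_pos: [0.5295, -0.1341, 0.4207]
tcp_rot: [-180.0, -20.0, 9.0]
wrist_force: [-0.1, 0.9, -0.5]
opening: 0.0855
grasp_force: 0.0
```

Request:
{"fn": "apply_moves", "kwargs": {
  "rows": [
    [[0.15,0.1,0.05],[0,0,0],1],
    [[0.31,0.19,0.11],[0,0,0],1],
    [[0.31,0.19,0.11],[0,0,0],1],
    [[0.31,0.19,0.11],[0,0,0],1]
  ]
}}

```text
time: 14.25
ee_pos: [0.5632, -0.1447, 0.4227]
tcp_rot: [-180.0, -20.0, 9.2]
wrist_force: [0.6, -0.6, 1.1]
opening: 0.0853
grasp_force: 0.0
```

```bash
python3 - <<'E'
from h import *
o=sensors.get_obs();print(o['ee_pos'],o['tcp_rot'],o['q'])
shot('wrist','w5')
E
```

```text
[ 0.56323897 -0.14465663  0.42269487] [-179.95973111  -20.04076823    9.1877822 ] [-17.65736129  -2.30971902  13.92514802  88.22414622   8.9387562
 154.56716612]
```

View pics/w5.png

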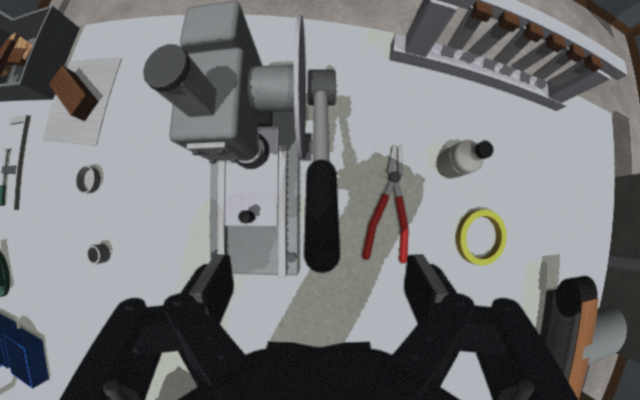

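The grip is centred between the open fingers (column 320), so I go down along the tool axis and close.

Request:
{"fn": "apply_moves", "kwargs": {
  "rows": [
    [[0.01,0,0.2],[0,0,0],1],
    [[0.02,0,0.45],[0,0,0],1],
    [[0.03,0,0.65],[0,0,0],1],
    [[0.04,0,0.83],[0,0,0],1],
    [[0.04,0,0.83],[0,0,0],1]
  ]
}}

```text
time: 14.8
ee_pos: [0.5944, -0.1391, 0.3445]
tcp_rot: [-179.9, -19.9, 9.2]
wrist_force: [-0.2, -0.0, -0.3]
opening: 0.0854
grasp_force: 0.0
```

Request:
{"fn": "apply_moves", "kwargs": {
  "rows": [
    [[0,0,0],[0,0,0],0.7],
    [[0,0,0],[0,0,0],0.5],
    [[0,0,0],[0,0,0],0.3],
    [[0,0,0],[0,0,0],0.1],
    [[0,0,0],[0,0,0],0.1],
    [[0,0,0],[0,0,0],0.1],
    [[0,0,0],[0,0,0],0.1],
    [[0,0,0],[0,0,0],0.1]
  ],
  "force": 40
}}

```text
time: 15.6
ee_pos: [0.5952, -0.1412, 0.3482]
tcp_rot: [179.8, -20.2, 9.1]
wrist_force: [-1.0, -7.5, 3.1]
opening: 0.0231
grasp_force: 39.8
```

```bash
python3 - <<'E'
import numpy as np
from workcell import sensors
o=sensors.get_obs();print(o['ee_pos'],o['tcp_rot'],o['opening'],o['grasp_force'],o['wrist_force'])
# grip point in press frame vs rest
yaw=np.radians(9.3);X=np.array([np.cos(yaw),np.sin(yaw)]);O=np.array([.6942,-.013])
t=np.radians(-o['tcp_rot'][1]);p=o['ee_pos']
gx=(p[:2]-O)@X+.053*np.sin(t);gz=p[2]-.053*np.cos(t)
dx,dz=.035-gx,gz-.2;r=np.hypot(dx,dz);e0=np.arctan2(dz,dx);print('grip',gx,gz,'r',r,'elev',np.degrees(e0))
for l in np.arange(0,1.11,.15):
    e=e0-l;Dx=(.035-r*np.cos(e))-gx;Dz=.2+r*np.sin(e)-gz
    print(round(l,2),'X %.3f Z %.3f'%(Dx,Dz),'tool x %.3f z %.3f'%(Dx*np.cos(t)+Dz*np.sin(t),Dx*np.sin(t)-Dz*np.cos(t)))
E
```

```text
[ 0.5951572  -0.14120587  0.34818267] [179.81439594 -20.17149746   9.14085259] 0.023064668833094704 39.82387661933899 [-1.04168897 -7.542766    3.14633768]
grip -0.10018345143515864 0.2984334466305087 r 0.1672235299157481 elev 36.060128826296456
0.0 X 0.000 Z 0.000 tool x 0.000 z -0.000
0.15 X -0.013 Z -0.021 tool x -0.020 z 0.015
0.3 X -0.023 Z -0.044 tool x -0.037 z 0.034
0.45 X -0.029 Z -0.069 tool x -0.051 z 0.054
0.6 X -0.032 Z -0.094 tool x -0.062 z 0.077
0.75 X -0.031 Z -0.119 tool x -0.070 z 0.101
0.9 X -0.026 Z -0.143 tool x -0.074 z 0.125
1.05 X -0.017 Z -0.167 tool x -0.074 z 0.150
```

Request:
{"fn": "apply_moves", "kwargs": {
  "rows": [
    [[-0.1,0,0.07],[0,0,0],0.1],
    [[-0.2,0.01,0.15],[0,0,0],0.1],
    [[-0.29,0.01,0.24],[0,0,0],0.1],
    [[-0.37,0.01,0.34],[0,0,0],0.1],
    [[-0.44,0.01,0.44],[0,0,0],0.1],
    [[-0.51,0.01,0.54],[0,0,0],0.1],
    [[-0.57,0.01,0.66],[0,0,0],0.1],
    [[-0.62,0.01,0.77],[0,0,0],0.1],
    [[-0.62,0.01,0.77],[0,0,0],0.1],
    [[-0.62,0.01,0.77],[0,0,0],0.1]
  ]
}}

```text
time: 16.6
ee_pos: [0.5642, -0.1464, 0.2548]
tcp_rot: [179.9, -20.2, 9.2]
wrist_force: [-0.6, -2.3, 5.4]
opening: 0.023
grasp_force: 39.5
```

```bash
cat > lev.py <<'E'
from h import *
import sys
o=sensors.get_obs();print(o['ee_pos'],o['tcp_rot'],o['opening'],o['grasp_force'],o['wrist_force'])
yaw=np.radians(9.3);X=np.array([np.cos(yaw),np.sin(yaw)]);L=np.array([-X[1],X[0]]);O=np.array([.6942,-.013])
t=np.radians(-o['tcp_rot'][1]);p=o['ee_pos']
gx=(p[:2]-O)@X+.053*np.sin(t);gz=p[2]-.053*np.cos(t)
dx,dz=.035-gx,gz-.2;r=np.hypot(dx,dz);e=np.arctan2(dz,dx);print('kin: r',r,'lever',np.radians(35.2)-e)
for n in('scene','top'):
    f=n+sys.argv[1];shot(n,f);W,im=cloud(f);P=np.stack([(W[...,:2]-O)@X,(W[...,:2]-O)@L,W[...,2]],-1)
    m=(P[...,0]>-.08)&(P[...,0]<.01)&(abs(P[...,1]+.109)<.012)&(P[...,2]>.05)
    q=P[m]
    if len(q)>15:
        A=np.polyfit(q[:,0],q[:,2],1);print(n,len(q),'bar lever',np.radians(35)+np.arctan(A[0]),'z at pivot',np.polyval(A,.035))
E
python3 lev.py a
```

```text
[ 0.56417138 -0.14644014  0.25484304] [179.90830663 -20.19152895   9.17513794] 0.022996963761705326 39.529661536216736 [-0.58793268 -2.28689075  5.37100891]
kin: r 0.16666852972393412 lever 0.5837502392971622
scene 211 bar lever 0.5783981680920959 z at pivot 0.20561915952667964
top 240 bar lever 0.5529561990880886 z at pivot 0.2015272687314719
```

Request:
{"fn": "apply_moves", "kwargs": {
  "rows": [
    [[-0.04,0.01,0.09],[0,0,0],0.1],
    [[-0.07,0.01,0.18],[0,0,0],0.1],
    [[-0.09,0.01,0.27],[0,0,0],0.1],
    [[-0.11,0.01,0.35],[0,0,0],0.1],
    [[-0.12,0.01,0.43],[0,0,0],0.1],
    [[-0.13,0.01,0.51],[0,0,0],0.1],
    [[-0.135,0.01,0.57],[0,0,0],0.1],
    [[-0.135,0.01,0.63],[0,0,0],0.1],
    [[-0.135,0.01,0.63],[0,0,0],0.1]
  ],
  "force": 60
}}

```text
time: 17.6
ee_pos: [0.5735, -0.1451, 0.191]
tcp_rot: [-180.0, -20.2, 9.2]
wrist_force: [-4.9, 2.3, 9.5]
opening: 0.0229
grasp_force: 59.8
```

```bash
python3 lev.py b; python3 - <<'E'
from h import *
yaw=np.radians(9.3);X=np.array([np.cos(yaw),np.sin(yaw)]);L=np.array([-X[1],X[0]]);O=np.array([.6942,-.013])
for f in('scene','top','scene2'):
    W,im=cloud(f);P=np.stack([(W[...,:2]-O)@X,(W[...,:2]-O)@L,W[...,2]],-1)
    m=(P[...,0]>-.08)&(P[...,0]<.01)&(abs(P[...,1]+.109)<.012)&(P[...,2]>.05)
    q=P[m];A=np.polyfit(q[:,0],q[:,2],1);print('rest',f,np.radians(35)+np.arctan(A[0]),np.polyval(A,.035))
a=cv2.imread('pics/sceneb.png');w,d,c=shot('wrist','w6');b=cv2.imread('pics/w6.png')
x=cv2.resize(a[170:290,240:340],None,fx=4,fy=4,interpolation=cv2.INTER_CUBIC);y=cv2.resize(b[0:300,200:440],None,fx=1.6,fy=1.6,interpolation=cv2.INTER_CUBIC)
cv2.imwrite('pics/m2.png',np.hstack([x,y]))
E
```

```text
[ 0.57347666 -0.14510708  0.19103815] [-179.98528835  -20.21335823    9.21961872] 0.022859458515715265 59.78910148143768 [-4.91054317  2.32091865  9.48522496]
kin: r 0.1677760763947771 lever 0.9717748408486102
scene 174 bar lever 0.9562617023172529 z at pivot 0.2057810227647952
top 256 bar lever 0.945610054714098 z at pivot 0.2054889495092134
rest scene -0.04847928221529407 0.20410525362347082
rest top -0.0884169716487696 0.1913132574253653
rest scene2 -0.04859564372837255 0.2038387415241725
```

View pics/m2.png

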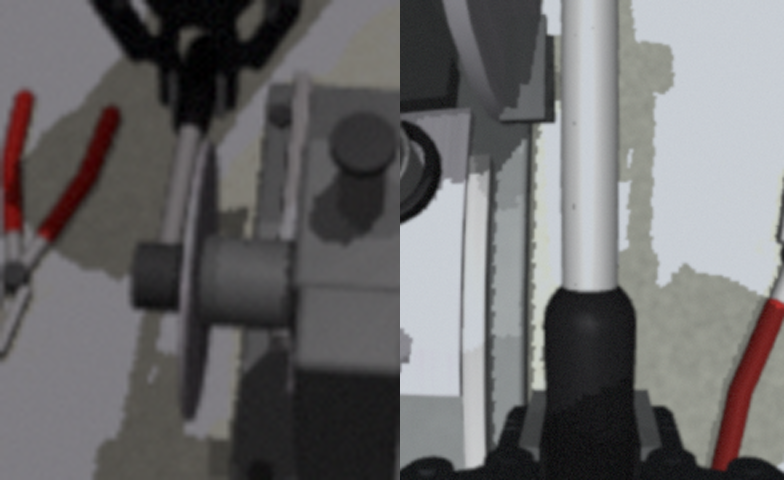

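The lever is held at about 0.97 rad and the bar is just coming between the marks. I'll move on to about 1.05.

Request:
{"fn": "apply_moves", "kwargs": {
  "rows": [
    [[0,0,0.04],[0,0,0],0.1],
    [[0,0,0.08],[0,0,0],0.1],
    [[0,0,0.12],[0,0,0],0.1],
    [[0,0,0.12],[0,0,0],0.1],
    [[0,0,0.12],[0,0,0],0.1],
    [[0,0,0.12],[0,0,0],0.1]
  ]
}}

```text
time: 18.35
ee_pos: [0.5776, -0.1444, 0.1807]
tcp_rot: [-180.0, -20.3, 9.2]
wrist_force: [-5.7, 2.3, 10.7]
opening: 0.0224
grasp_force: 60.7
```

```bash
python3 lev.py c; python3 - <<'E'
from h import *
shot('wrist','w7');b=cv2.imread('pics/w7.png')
cv2.imwrite('pics/w7c.png',cv2.resize(b[0:200,200:400],None,fx=3,fy=3,interpolation=cv2.INTER_CUBIC))
E
```

```text
[ 0.5776237  -0.14442634  0.18074272] [-179.99829874  -20.26279323    9.22910177] 0.022380281871666307 60.688363909721375 [-5.73278386  2.26499867 10.6749585 ]
kin: r 0.16776396005936778 lever 1.038078834341522
scene 167 bar lever 1.0043993812892766 z at pivot 0.2048791111195928
top 257 bar lever 1.0017472861713113 z at pivot 0.20578331648971854
```

View pics/w7c.png

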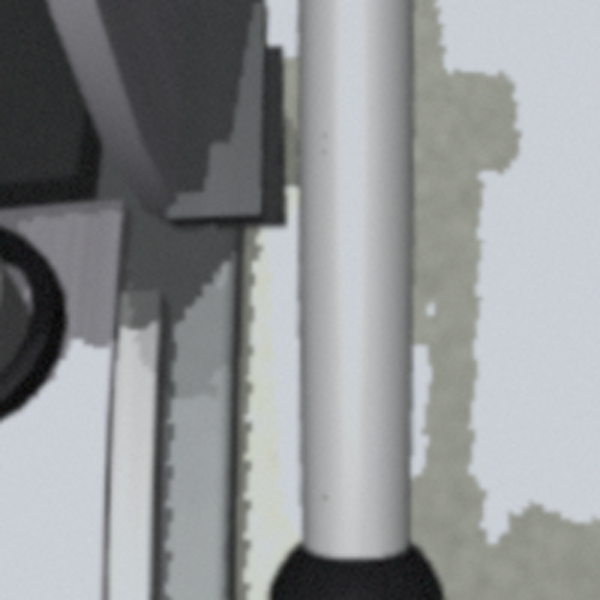

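The bar is between the marks: 1.04 by kinematics, 1.00 by camera, with 12 N of spring force. A 2 mm nudge centres it, then I hold and hand in.

Request:
{"fn": "apply_moves", "kwargs": {
  "rows": [
    [[0,0,0.02],[0,0,0],0.1],
    [[0,0,0.02],[0,0,0],0.1],
    [[0,0,0.02],[0,0,0],0.1],
    [[0,0,0.02],[0,0,0],0.1],
    [[0,0,0.02],[0,0,0],0.1],
    [[0,0,0.02],[0,0,0],0.1],
    [[0,0,0.02],[0,0,0],0.1],
    [[0,0,0.02],[0,0,0],0.1],
    [[0,0,0.02],[0,0,0],0.1],
    [[0,0,0.02],[0,0,0],0.1]
  ]
}}

```text
time: 19.5
ee_pos: [0.5783, -0.1443, 0.179]
tcp_rot: [180.0, -20.3, 9.2]
wrist_force: [-5.6, 2.7, 12.1]
opening: 0.0224
grasp_force: 60.7
```

```bash
python3 lev.py d; python3 -c "
from workcell import bot
print(bot.job_done())"
```

```text
[ 0.57834305 -0.14431563  0.17903488] [179.99916368 -20.27703937   9.23095916] 0.022385898453866078 60.740055441856384 [-5.56826879  2.69282748 12.13138342]
kin: r 0.16779985365163924 lever 1.0491455653173896
scene 161 bar lever 1.024832330237336 z at pivot 0.2055519522713637
top 259 bar lever 1.0306362496620975 z at pivot 0.2070012175523495
the job is handed in; nothing more can be done
None
```

The job is handed in after about 20 s: the liner is home in the cap, the slide is fully in against its stop, and the arm is holding the lever against its spring at about 1.05 rad (1.03 by camera), between the marks.

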